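# Cock and fire the kick-sled friction tester

## Robot

A 6-joint arm with a two-finger parallel gripper is mounted at the origin on a cart in front of the work surface, level with it; the furniture and walls round the work are solid. World frame = base frame: x ahead of the robot, y to its left, z up, the work surface at z = 0. Lengths are in m, angles in rad, forces in N, time in s.
With the tool pointing down it reaches from about 0.375 to 0.9 m from the base axis. Payload 3.1 kg.
Tool frame: the origin (TCP) lies midway between the tips of the shut fingers; the grasp point (between the pads) lies 19 mm behind it; z points along the fingers, x is the direction in which the jaws open and shut, and the axes are right-handed (so a half turn about z gives the same grasp; the last joint's range is limited). The gripper opens to 87 mm and grips with 3 to 60 N. Pads are 19 mm wide; open, the fingers measure 117 mm over their backs; the gripper's body (75 mm by 190 mm) begins 51 mm behind the grasp point.
Start: joints at [1.085, 0.527, 1.433, -0, 1.181, -0.178], TCP at [0.189, 0.596, 0.223] pointing down, gripper open.
Joint ranges: [-3.08, 3.08], [-0.75, 2.2], [0.22, 2.44], [-1.43, 4.57], [0, 2.65], [-2.85, 2.85]. Speed limits (rad/s): [2.79, 2.79, 3.14, 3.14, 3.14, 3.14].

## Interface

Orientations are given as a unit quaternion [x, y, z, w].
In Python, from rig import * gives the robot as it stands.
- The arm moves only by the tool drive_tool, never from a script. Its argument "plan" is a list of rows, each an object with "offset": the shift along the tool's x, y, z in cm, a list of three; "delta_rot": the turn, a rotation vector about the tool's x, y, z in degrees, a list of three; "jaw": the finger opening in cm, from 0 to 8.7. In form: [{"offset": [dx, dy, dz], "delta_rot": [wx, wy, wz], "jaw": jaw}, ...]. A call has exactly 8 rows; each row is the pose to reach, as a shift and turn from the pose commanded when the call began, along the tool's axes at that moment; what a row does not reach only later rows make up. A row lasts 1/12 s, in which the tool goes at most 41.7 mm and 7.16 degrees, less where a joint would pass 70% of its speed; a pose out of reach is approached as far as the arm can. A call with a gripper value outside its range is refused whole. The fingers move at their own pace and stop on an object; "squeeze" is the grip in N (left out, the last holds). Time passes only in rows, so rows that repeat a pose let the fingers close, or fill a call up. It gives the time, the measured TCP pose, the force and the opening at its end, in the units of the state.
- get_obs(): the state, without advancing time (a new reading comes with each control period).
- camera(name): name is "scene" or "top" or "wrist"; returns the picture (400x640x3 uint8, red, green, blue); there is no depth.
- calibration(name): a dict with "K" (3x3 intrinsics, pixels), "pose" (4x4, takes a point from camera to world coordinates); the wrist camera has in their place "tool_from_camera" (4x4, takes a point from camera to tool coordinates, whose origin is the TCP and whose axes are the tool frame's). Camera axes: x right, y down, z forward; pixel columns grow to the right and rows downward; lengths in m; the calibration is good to about 2 mm. A picture is of the moment at which its call begins: read the wrist's pose just before it. calibration takes no time and is no camera call.
- hand_in(): hands the job in, once; it reports no verdict.
The state is a dict: "time": time; "q": joint angles; "joint_velocities": joint speeds; "joint_torque": joint torques, N m; "position": TCP position; "tool_rot": TCP orientation; "ft_force": force on the tool from outside, world axes, zero at the start; "moment": the same for the moment, N m; "grip_width": finger opening in m.
Only numpy, scipy, OpenCV 4.12 (cv2) and the standard library are available. Lean on these libraries where they do the work, as an engineer would, in place of code of your own. Each camera call takes 0.05 s, during which the arm holds its last target.

## Task

Take one shot on the sled friction tester: swing the sprung kicker arm back to the right by its red post until the sear catches, without ramming it hard into the rubber stop just behind the catch, and let go so that the sear alone holds it cocked. Then trip the sear by its yellow trigger post so that the arm flies back and kicks the blue sled along its track; do not touch the sled yourself, nothing but that kick may move it, and the glassware standing round the tester stays where it is.

Things in the scene. Friction and masses are not known exactly. Their poses are not given: they have to be found in the camera images.
- tester: Friction tester, fixed to the worktop: grey base plate 275 x 310 x 12 mm (top at 18 mm) carrying all the parts below. Origin on the worktop under the kicker's pivot; its own +x points to its rear, +y to its left, z up. The plate spans x -150 to 125, y -135 to 175 mm. Heights in these notes are above the worktop.
- pivot (a point): Point on the kicker's vertical pivot axis, height 52 mm. A torsion spring pulls the kicker back to 0.17 rad: at the red post 7.5 N per rad beyond that. A brass nose on the kicker's tail is what the sear catches; the last user clamped it anywhere, so the catch angle differs each time and must be found by feel.
- kicker (a joint): Angle (rad) of the kicker, a level steel bar 14 x 14 mm at height 30 to 44 mm on a vertical pivot. 0 = pointing to the tester's front (-x), larger = swung to its right (-y): at angle a the red post stands at (-120 cos a, -120 sin a) mm in the tester's frame. Uncocked it rests near 0.17, about 15 mm clear of the sled. The sear catches it somewhere between 0.80 and 1.20.
- red_post (a point): Centre of the top of the red upright hand post at the kicker's front end: round, 16 mm across, free from height 44 mm to 105 mm (this point). It turns with the kicker, 120 mm from the pivot axis.
- trigger_post (a point): Point fixed to the tester where the yellow trigger post's top centre stands while the sear is home, height 95 mm, at (89, -25) mm in the tester's frame. The post is round, 14 mm across, free from height 44 mm up, on the dark sprung sear bar, 50 mm to the right of the sear's pin. Drawing it 10 mm to the tester's front (-x) trips the sear; its travel ends at 15 mm; 3 to 8 N; it springs back.
- stop_pad: Black rubber-faced sprung stop, 20 x 8 x 14 mm, at the tester's rear left. The nose meets it about 0.045 rad (5 to 6 mm at the red post) after the sear has caught; each further mm at the red post then adds about 2 N there (6 N/mm at the pad, 8 mm of give). A light touch is enough; over 16 N on the pad (9 N added at the post) harms it. Origin: centre of its face.
- sled: Blue sled 50 x 60 mm, top at height 50 mm, between two rails at the tester's front left; it slides only to the tester's left (+y), up to 105 mm, with about 1 N of friction. Origin at worktop height under the middle of its rear (right) rubber face.
- flask_right: Amber 50 ml conical flask, 52 mm across, 85 mm tall, standing loose to the tester's right or left; bystander. Origin at the centre of its underside.
- flask_left: A second such amber flask on the other side of the tester; bystander. Origin at the centre of its underside.
- foil_rear: Foil-wrapped flask, 60 mm across, 158 mm tall, standing loose behind the tester; bystander. Origin at the centre of its underside.

How it is judged:
By the outcome, as a careful person would: the job done as asked, in the order asked, and still so for the second after the job is handed in, with the robot touching nothing.
It also fails if it takes over 72 s, if anything falls off the work surface, if the arm or the gripper's body presses on something with over 40 N, if the wrist force passes 120 N, or if a joint passes its speed limit or range.

## Working session

There is one attempt and no reset: what is moved stays moved. The work goes in short steps, Python scripts to look and compute and a tool call to move; the robot and the scene stay as the last step left them, time stands still between calls to the robot, and variables do not carry over. Pictures are saved under pics/ and viewed, and the job is handed in when it is done.

Besides the shell and the picture viewer there is one more tool, called after "Emit:" as name(argument=value, ...) on one line, values as JSON. drive_tool: Moves the arm, as the interface text tells. Its arguments: {"type":"object","properties":{"plan":{"type":"array","items":{"type":"object","properties":{"offset":{"type":"array","items":{"type":"number"}},"delta_rot":{"type":"array","items":{"type":"number"}},"jaw":{"type":"number"}}}},"squeeze":{"type":"number"}},"required":["plan"]}

```bash
mkdir -p pics; ls; python3 - <<'E'
from rig import *
import cv2, json
o=get_obs(); print(o)
for n in ("scene","top"):
    im=camera(n); cv2.imwrite(f"pics/{n}0.png",im[:,:,::-1]); c=calibration(n); print(n,c)
print(calibration("wrist"))
E
```

```text
pics
{'time': 0.0, 'q': array([ 1.08547182e+00,  5.28461160e-01,  1.43388214e+00, -3.99379207e-05,
        1.18142455e+00, -1.78513056e-01]), 'joint_velocities': array([-1.06600149e-03, -2.05686680e-03, -1.48724057e-03,  5.70264350e-04,
        3.14306457e-04,  2.11235086e-05]), 'joint_torque': array([ 4.46179674e-04, -4.40027583e+01, -1.76594174e+01,  6.33835117e-02,
        5.81221946e-02, -1.61950893e-04]), 'position': array([0.18840602, 0.59515758, 0.22158114]), 'tool_rot': array([ 8.06847105e-01,  5.90759313e-01, -9.69582829e-04,  4.93071878e-04]), 'ft_force': array([ 0.182064  , -0.20132304,  0.5954751 ]), 'moment': array([ 0.04237085, -0.01487516, -0.0736441 ]), 'grip_width': 0.08704265345604147}
scene {'K': array([[446.86458585,   0.        , 312.27901455],
       [  0.        , 446.86458585, 203.07067819],
       [  0.        ,   0.        ,   1.        ]]), 'pose': array([[ 0.88814774, -0.27647616,  0.36708926,  0.18203028],
       [-0.45932805, -0.50878621,  0.72811697, -0.82233966],
       [-0.01453703, -0.81528984, -0.57887058,  0.79782299],
       [ 0.        ,  0.     
[... 371 characters left out ...]
-02],
       [ 1.59833610e-03, -9.39743400e-02, -9.95573337e-01,
         1.08895372e+00],
       [ 0.00000000e+00,  0.00000000e+00,  0.00000000e+00,
         1.00000000e+00]])}
{'K': array([[357.57884527,   0.        , 324.27228144],
       [  0.        , 357.57884527, 196.98255116],
       [  0.        ,   0.        ,   1.        ]]), 'tool_from_camera': array([[ 9.99999283e-01,  1.18515463e-03,  1.70428050e-04,
         8.72766534e-05],
       [-1.18396726e-03,  9.57538993e-01,  2.88301362e-01,
        -7.98036869e-02],
       [ 1.78490191e-04, -2.88301357e-01,  9.57539710e-01,
        -1.62906260e-01],
       [ 0.00000000e+00,  0.00000000e+00,  0.00000000e+00,
         1.00000000e+00]])}
```

View pics/scene0.png

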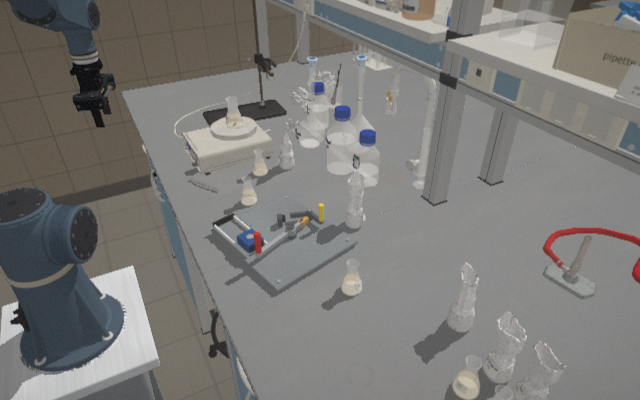

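View pics/top0.png

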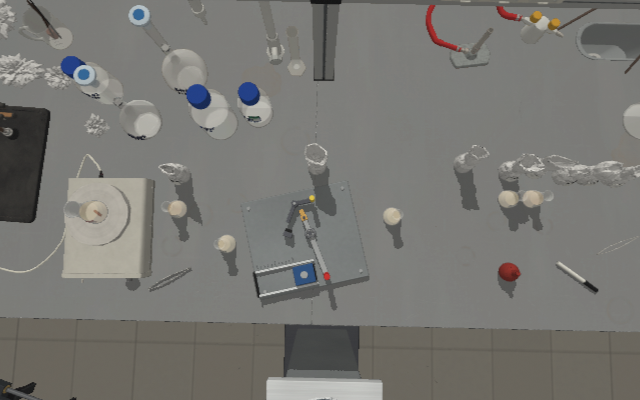

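```bash
python3 - <<'E'
import cv2
a=cv2.imread("pics/top0.png"); cv2.imwrite("pics/top0c.png",cv2.resize(a[140:300,150:350],None,fx=4,fy=3.7*1,interpolation=cv2.INTER_CUBIC))
E
python3 - <<'E'
import cv2
a=cv2.imread("pics/top0.png"); cv2.imwrite("pics/top0d.png",cv2.resize(a[170:305,230:410],None,fx=4.4,fy=4.4,interpolation=cv2.INTER_CUBIC))
a=cv2.imread("pics/scene0.png"); cv2.imwrite("pics/scene0d.png",cv2.resize(a[165:300,205:385],None,fx=4.4,fy=4.4,interpolation=cv2.INTER_CUBIC))
E
```

```text
(no output)
```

View pics/top0d.png

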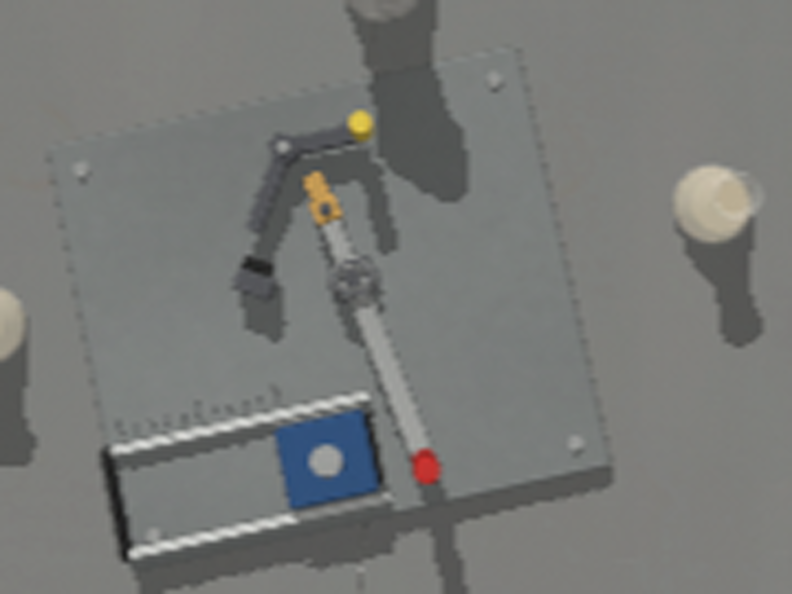

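View pics/scene0d.png

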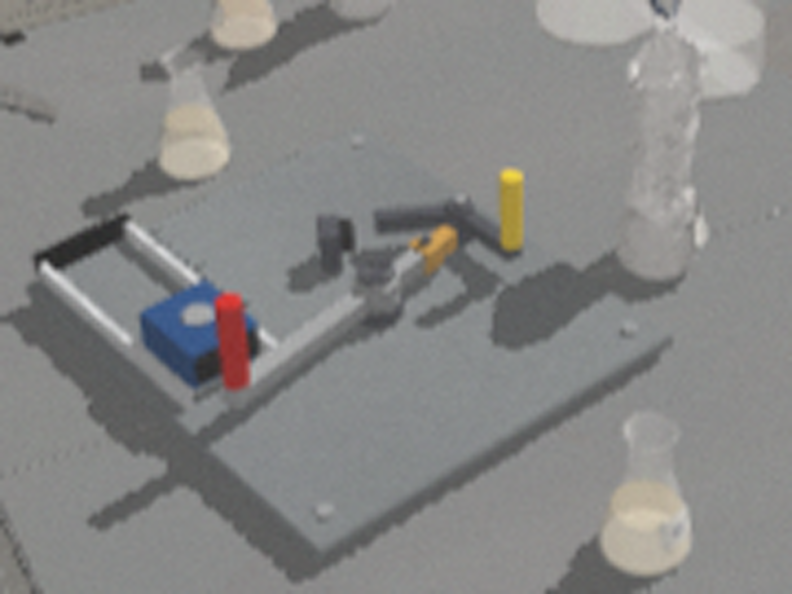

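```bash
cat > h.py <<'E'
from rig import *
import numpy as np, cv2
from scipy.optimize import least_squares
from scipy.spatial.transform import Rotation as R
def ray(cal,uv,pose=None):
    K=cal["K"];P=cal["pose"] if pose is None else pose
    d=P[:3,:3]@np.linalg.solve(K,[uv[0],uv[1],1]); return P[:3,3],d
def atz(cal,uv,z,pose=None):
    o,d=ray(cal,uv,pose); return o+d*(z-o[2])/d[2]
E
python3 - <<'E'
from h import *
c=calibration("top"); s=calibration("scene")
f=lambda u,v:(230+u/4.4,170+v/4.4); g=lambda u,v:(205+u/4.4,165+v/4.4)
pts=[("RL",48,152,.018,125,175),("RR",519,47,.018,125,-135),("FR",610,466,.018,-150,-135),("piv",355,283,.055,0,0),("red",427,460,.105,None,None),("yel",360,120,.095,89,-25),("flR",712,205,0.02,None,None),("sled",375,450,.05,None,None)]
A=[];B=[]
for n,u,v,z,x,y in pts:
    p=atz(c,f(u,v),z);print(n,p.round(4))
    if x is not None:A.append([x/1e3,y/1e3]);B.append(p[:2])
A=np.array(A);B=np.array(B)
fun=lambda t:((A@np.array([[np.cos(t[2]),-np.sin(t[2])],[np.sin(t[2]),np.cos(t[2])]]).T+t[:2])-B).ravel()
r=least_squares(fun,[.5,0,0]);print(r.x,r.fun.reshape(-1,2).round(4))
print("scene yel",atz(s,g(511,176),.095),"red",atz(s,g(230,299),.105),"piv",atz(s,g(377,262),.055),"FR",atz(s,g(318,550),.018),"foil base",atz(s,g(655,265),0),"flaskR",atz(s,g(645,560),0),"flL",atz(s,g(193,168),0))
E
```

```text
RL [0.6295 0.2446 0.018 ]
RR [ 0.7041 -0.0553  0.018 ]
FR [ 0.4396 -0.1165  0.018 ]
piv [0.5501 0.0457 0.055 ]
red [0.4487 0.0006 0.105 ]
yel [0.6463 0.0443 0.095 ]
flR [ 0.6051 -0.1794  0.02  ]
sled [0.449  0.0311 0.05  ]
[0.55151208 0.04691382 0.23955226] [[ 0.0019  0.002 ]
 [ 0.0009  0.0007]
 [-0.0018 -0.0033]
 [ 0.0014  0.0012]
 [-0.0024 -0.0005]]
scene yel [0.64460488 0.0422787  0.095     ] red [0.44449705 0.00104982 0.105     ] piv [0.55609386 0.05105743 0.055     ] FR [ 0.44015679 -0.11792943  0.018     ] foil base [0.74253434 0.02625723 0.        ] flaskR [ 6.00900548e-01 -1.92855973e-01  1.11022302e-16] flL [0.51523196 0.27437003 0.        ]
```

Emit:
drive_tool(plan=[{"offset": [-2, 1.75, 0], "delta_rot": [0, 0, 6], "jaw": 5}, {"offset": [-4, 3.5, 0], "delta_rot": [0, 0, 12], "jaw": 4}, {"offset": [-6.5, 5.5, 0], "delta_rot": [0, 0, 18], "jaw": 3.5}, {"offset": [-9, 7.5, 0], "delta_rot": [0, 0, 25], "jaw": 3.5}, {"offset": [-11.5, 9.75, 0], "delta_rot": [0, 0, 32], "jaw": 3.5}, {"offset": [-14, 12, 0], "delta_rot": [0, 0, 39], "jaw": 3.5}, {"offset": [-16.5, 14, 0], "delta_rot": [0, 0, 45], "jaw": 3.5}, {"offset": [-19, 16.25, 0], "delta_rot": [0, 0, 50], "jaw": 3.5}], squeeze=10)

```text
time: 0.77
position: [0.286, 0.364, 0.2223]
tool_rot: [0.981, 0.192, -0.0, 0.0]
ft_force: [-0.0, 0.2, -0.8]
grip_width: 0.0416
```

```bash
cat >> h.py <<'E'
TH=0.2396; P0=np.array([.5515,.0469])
def t2w(x,y): # tester mm -> world m
    return P0+np.array([np.cos(TH)*x-np.sin(TH)*y,np.sin(TH)*x+np.cos(TH)*y])/1e3
def post(a,r=120): return t2w(-r*np.cos(a),-r*np.sin(a))
def st():
    o=get_obs(); Rm=R.from_quat(o["tool_rot"]).as_matrix()
    yaw=np.degrees(np.arctan2(Rm[1,0],Rm[0,0])); return o,Rm,yaw
def go(xyz,yaw):
    o,Rm,y0=st(); d=Rm.T@(np.array(xyz)-o["position"])*100
    print("t",o["time"],"pos",o["position"].round(4),"yaw",round(y0,1),"F",o["ft_force"].round(2),"w",o["grip_width"],"-> off cm",d.round(2),"rotz",round((y0-yaw+180)%360-180,1), "tilt",Rm[:,2].round(3))
E
python3 - <<'E'
from h import *
a=.17; print(post(a)); go([*post(a),.20],np.degrees(TH+a)-90)
E
```

```text
[ 0.44142638 -0.00088909]
t 0.7667 pos [0.286  0.364  0.2223] yaw 22.2 F [-0.03  0.22 -0.81] w 0.04161770923716781 -> off cm [ 0.62 39.65  2.24] rotz 88.7 tilt [-0.001 -0.    -1.   ]
```

Emit:
drive_tool(plan=[{"offset": [0, 2.5, 0], "delta_rot": [0, 0, 6], "jaw": 3.5}, {"offset": [0, 5, 0], "delta_rot": [0, 0, 12], "jaw": 3.5}, {"offset": [0, 8, 0], "delta_rot": [0, 0, 18], "jaw": 3.5}, {"offset": [0, 11, 0], "delta_rot": [0, 0, 25], "jaw": 3.5}, {"offset": [0, 14, 0], "delta_rot": [0, 0, 32], "jaw": 3.5}, {"offset": [0, 17, 0], "delta_rot": [0, 0, 39], "jaw": 3.5}, {"offset": [0, 20, 0], "delta_rot": [0, 0, 45], "jaw": 3.5}, {"offset": [0, 23, 0], "delta_rot": [0, 0, 50], "jaw": 3.5}])

```text
time: 1.43
position: [0.374, 0.1516, 0.2225]
tool_rot: [0.971, -0.241, -0.0, 0.0]
ft_force: [-0.2, 0.2, 0.6]
grip_width: 0.035
```

```bash
python3 - <<'E'
from h import *
a=.17; go([*post(a),.18],np.degrees(TH+a)-90)
E
```

```text
t 1.4333 pos [0.374  0.1516 0.2225] yaw -27.9 F [-0.21  0.2   0.57] w 0.035031539759927975 -> off cm [13.08 10.33  4.24] rotz 38.7 tilt [-0. -0. -1.]
```

Emit:
drive_tool(plan=[{"offset": [2, 1.5, 0.5], "delta_rot": [0, 0, 6], "jaw": 3.5}, {"offset": [4, 3, 1], "delta_rot": [0, 0, 12], "jaw": 3.5}, {"offset": [6, 4.7, 1.5], "delta_rot": [0, 0, 18], "jaw": 3.5}, {"offset": [8, 6.3, 2], "delta_rot": [0, 0, 24], "jaw": 3.5}, {"offset": [10, 8, 2.5], "delta_rot": [0, 0, 30], "jaw": 3.5}, {"offset": [12, 9.5, 3.5], "delta_rot": [0, 0, 36], "jaw": 3.5}, {"offset": [13.1, 10.3, 4.2], "delta_rot": [0, 0, 38.7], "jaw": 3.5}, {"offset": [13.1, 10.3, 4.2], "delta_rot": [0, 0, 38.7], "jaw": 3.5}])

```text
time: 2.1
position: [0.4434, -0.001, 0.1794]
tool_rot: [0.836, -0.548, -0.0, 0.0]
ft_force: [0.5, 0.2, -0.5]
grip_width: 0.0349
```

```bash
python3 - <<'E'
from h import *
a=.17; go([*post(a),.18],np.degrees(TH+a)-90)
o,Rm,y=st()
im=camera("wrist"); cv2.imwrite("pics/w1.png",im[:,:,::-1])
s=camera("scene"); cv2.imwrite("pics/s1.png",cv2.resize(s[120:320,150:400,::-1],None,fx=3,fy=3))
c=calibration("wrist"); T=np.eye(4);T[:3,:3]=Rm;T[:3,3]=o["position"];T=T@c["tool_from_camera"]
np.save("T1.npy",T)
def proj(p):
    q=np.linalg.inv(T)@np.array([*p,1]); u=c["K"]@q[:3]; return (u[:2]/u[2]).round(1)
print("red",proj([*post(.17),.105]),"yel",proj([*t2w(89,-25),.095]),"piv",proj([*P0,.055]))
E
```

```text
t 2.1 pos [ 0.4434 -0.001   0.1794] yaw -66.5 F [ 0.48  0.19 -0.53] w 0.03489912974517443 -> off cm [-0.09  0.17 -0.06] rotz 0.1 tilt [-0.001 -0.    -1.   ]
red [323.4 209.6] yel [ 394.6 -138.5] piv [323.8  33.5]
```

View pics/w1.png

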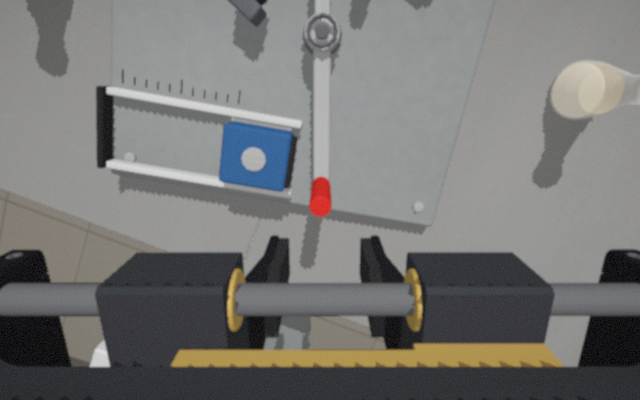

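View pics/s1.png

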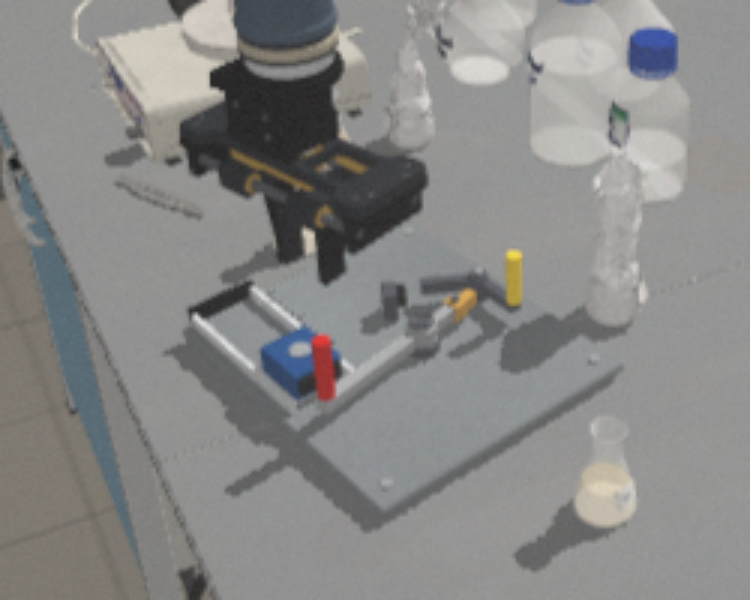

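Emit:
drive_tool(plan=[{"offset": [-0.2, 0, 1.5], "delta_rot": [0, 0, 0], "jaw": 3.5}, {"offset": [-0.2, 0, 3], "delta_rot": [0, 0, 0], "jaw": 3.5}, {"offset": [-0.2, 0, 4.5], "delta_rot": [0, 0, 0], "jaw": 3.5}, {"offset": [-0.2, 0, 6], "delta_rot": [0, 0, 0], "jaw": 3.5}, {"offset": [-0.2, 0, 7.5], "delta_rot": [0, 0, 0], "jaw": 3.5}, {"offset": [-0.2, 0, 9], "delta_rot": [0, 0, 0], "jaw": 3.5}, {"offset": [-0.2, 0, 10.5], "delta_rot": [0, 0, 0], "jaw": 3.5}, {"offset": [-0.2, 0, 11.3], "delta_rot": [0, 0, 0], "jaw": 3.5}])

```text
time: 2.87
position: [0.4402, 0.0046, 0.0668]
tool_rot: [0.838, -0.545, -0.001, 0.0]
ft_force: [-1.0, -0.2, 0.2]
grip_width: 0.0352
```

```bash
python3 - <<'E'
from h import *
a=.17; go([*post(a),.066],np.degrees(TH+a)-90)
im=camera("wrist"); cv2.imwrite("pics/w2.png",im[:,:,::-1])
# plan: tool follows arc; print offsets for rotation of kicker by da in current tool axes, radius from pivot to tool
o,Rm,y=st()
def arc(da):
    p=o["position"][:2]-P0; c,s=np.cos(da),np.sin(da)
    q=np.array([c*p[0]-s*p[1],s*p[0]+c*p[1]]); d=np.array([*(q-p),0]); return (Rm.T@d*100).round(2)
print("r",np.linalg.norm(o["position"][:2]-P0))
for da in np.arange(.05,.45,.05): print(round(da,2),arc(da),"rotz",round(-np.degrees(da),1))
E
```

```text
t 2.8667 pos [0.4402 0.0046 0.0668] yaw -66.1 F [-1.04 -0.24  0.2 ] w 0.03517523781157826 -> off cm [0.55 0.11 0.08] rotz 0.4 tilt [-0.002  0.001 -1.   ]
r 0.11944957381760499
0.05 [ 0.6   0.02 -0.  ] rotz -2.9
0.1 [ 1.19  0.   -0.  ] rotz -5.7
0.15 [ 1.79 -0.04 -0.  ] rotz -8.6
0.2 [ 2.38 -0.11 -0.01] rotz -11.5
0.25 [ 2.97 -0.21 -0.01] rotz -14.3
0.3 [ 3.55 -0.34 -0.01] rotz -17.2
0.35 [ 4.13 -0.5  -0.01] rotz -20.1
0.4 [ 4.7  -0.69 -0.01] rotz -22.9
```

View pics/w2.png

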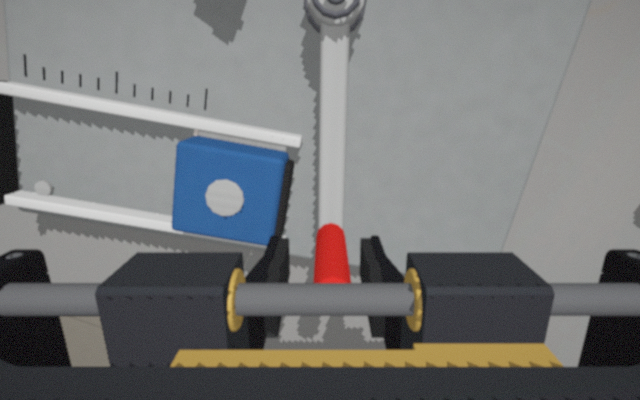

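Emit:
drive_tool(plan=[{"offset": [0.6, 0, 0], "delta_rot": [0, 0, -2.9], "jaw": 3.5}, {"offset": [1.2, 0, 0], "delta_rot": [0, 0, -5.7], "jaw": 3.5}, {"offset": [1.8, 0, 0], "delta_rot": [0, 0, -8.6], "jaw": 3.5}, {"offset": [2.4, -0.1, 0], "delta_rot": [0, 0, -11.5], "jaw": 3.5}, {"offset": [3.0, -0.2, 0], "delta_rot": [0, 0, -14.3], "jaw": 3.5}, {"offset": [3.55, -0.35, 0], "delta_rot": [0, 0, -17.2], "jaw": 3.5}, {"offset": [4.1, -0.5, 0], "delta_rot": [0, 0, -20.1], "jaw": 3.5}, {"offset": [4.1, -0.5, 0], "delta_rot": [0, 0, -20.1], "jaw": 3.5}])

```text
time: 3.58
position: [0.4628, -0.0322, 0.0683]
tool_rot: [0.92, -0.391, 0.0, -0.0]
ft_force: [-0.7, 2.2, 0.1]
grip_width: 0.0349
```

```bash
cat >> h.py <<'E'
def report(das=()):
    o,Rm,yaw=st(); p=o["position"][:2]-P0
    ct,s_=np.cos(TH),np.sin(TH); l=np.array([ct*p[0]+s_*p[1],-s_*p[0]+ct*p[1]])
    at=np.arctan2(-l[1],-l[0]); tg=np.array([np.cos(TH+at-np.pi/2),np.sin(TH+at-np.pi/2)])
    F=o["ft_force"]; rad=np.array([tg[1],-tg[0]])
    print("t %.2f toolangle %.4f r %.4f yawerr %.1f z %.4f Ftan %.2f Frad %.2f Fz %.2f w %.4f"%(o["time"],at,np.linalg.norm(p),yaw-np.degrees(TH+at)+90,o["position"][2],F[:2]@tg,F[:2]@rad,F[2],o["grip_width"]))
    for da in das:
        c,s=np.cos(da),np.sin(da); q=np.array([c*p[0]-s*p[1],s*p[0]+c*p[1]])*.1200/np.linalg.norm(p)
        d=Rm.T@np.array([*(q-p),0.066-o["position"][2]])*100
        print(round(da,3),d.round(2),"rotz",round(-np.degrees(da)+(yaw-np.degrees(TH+at)+90),1))
E
python3 - <<'E'
from h import *
report(np.arange(.05,.4,.05))
im=camera("wrist"); cv2.imwrite("pics/w3.png",im[:,:,::-1])
E
```

```text
t 3.58 toolangle 0.4889 r 0.1189 yawerr 2.2 z 0.0683 Ftan -2.12 Frad -0.95 Fz 0.14 w 0.0349
0.05 [0.6  0.12 0.23] rotz -0.7
0.1 [1.2  0.1  0.23] rotz -3.5
0.15 [1.79 0.05 0.23] rotz -6.4
0.2 [ 2.39 -0.03  0.23] rotz -9.3
0.25 [ 2.98 -0.14  0.23] rotz -12.1
0.3 [ 3.56 -0.29  0.23] rotz -15.0
0.35 [ 4.14 -0.46  0.23] rotz -17.9
```

View pics/w3.png

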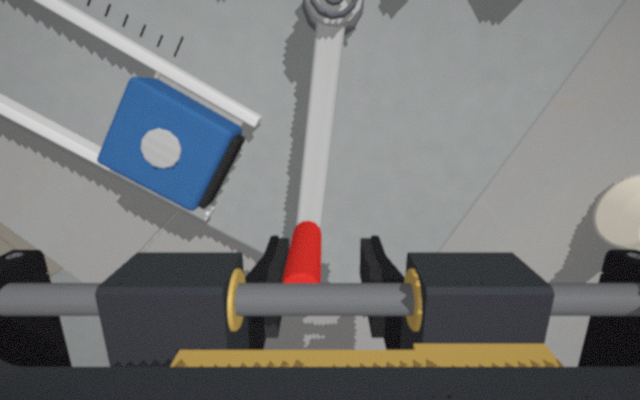

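Emit:
drive_tool(plan=[{"offset": [0.6, 0, 0], "delta_rot": [0, 0, -2.9], "jaw": 3.5}, {"offset": [1.2, 0, 0], "delta_rot": [0, 0, -5.7], "jaw": 3.5}, {"offset": [1.8, 0, 0], "delta_rot": [0, 0, -8.6], "jaw": 3.5}, {"offset": [2.4, -0.1, 0], "delta_rot": [0, 0, -11.5], "jaw": 3.5}, {"offset": [3.0, -0.2, 0], "delta_rot": [0, 0, -14.3], "jaw": 3.5}, {"offset": [3.55, -0.3, 0], "delta_rot": [0, 0, -16.5], "jaw": 3.5}, {"offset": [3.8, -0.4, 0], "delta_rot": [0, 0, -17.5], "jaw": 3.5}, {"offset": [3.8, -0.4, 0], "delta_rot": [0, 0, -17.5], "jaw": 3.5}])

```text
time: 4.3
position: [0.4897, -0.0559, 0.0677]
tool_rot: [0.969, -0.248, -0.002, -0.0]
ft_force: [-4.1, 2.8, 4.3]
grip_width: 0.0351
```

```bash
python3 - <<'E'
from h import *
report([.025,.05])
E
```

```text
t 4.30 toolangle 0.7903 r 0.1200 yawerr 2.3 z 0.0677 Ftan -4.95 Frad -0.26 Fz 4.27 w 0.0351
0.025 [0.3  0.01 0.17] rotz 0.9
0.05 [0.6  0.01 0.17] rotz -0.5
```

Emit:
drive_tool(plan=[{"offset": [0.1, 0, 0], "delta_rot": [0, 0, -0.5], "jaw": 3.5}, {"offset": [0.2, 0, 0], "delta_rot": [0, 0, -1.0], "jaw": 3.5}, {"offset": [0.3, 0, 0], "delta_rot": [0, 0, -1.5], "jaw": 3.5}, {"offset": [0.4, 0, 0], "delta_rot": [0, 0, -2], "jaw": 3.5}, {"offset": [0.5, 0, 0], "delta_rot": [0, 0, -2.5], "jaw": 3.5}, {"offset": [0.6, 0, 0], "delta_rot": [0, 0, -2.9], "jaw": 3.5}, {"offset": [0.6, 0, 0], "delta_rot": [0, 0, -2.9], "jaw": 3.5}, {"offset": [0.6, 0, 0], "delta_rot": [0, 0, -2.9], "jaw": 3.5}])

```text
time: 4.97
position: [0.4949, -0.0589, 0.0677]
tool_rot: [0.975, -0.223, -0.002, -0.0]
ft_force: [-4.5, 2.5, 3.7]
grip_width: 0.0352
```

```bash
python3 - <<'E'
from h import *
report([.025,.05])
E
```

```text
t 4.97 toolangle 0.8401 r 0.1200 yawerr 2.3 z 0.0677 Ftan -5.15 Frad -0.04 Fz 3.69 w 0.0352
0.025 [0.3  0.01 0.16] rotz 0.9
0.05 [0.6  0.01 0.16] rotz -0.5
```

```bash
python3 - <<'E'
from h import *
im=camera("wrist"); cv2.imwrite("pics/w4.png",im[:,:,::-1])
s=camera("scene"); cv2.imwrite("pics/s4.png",cv2.resize(s[150:300,200:400,::-1],None,fx=3.9,fy=3.9,interpolation=cv2.INTER_CUBIC))
E
```

```text
(no output)
```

View pics/w4.png

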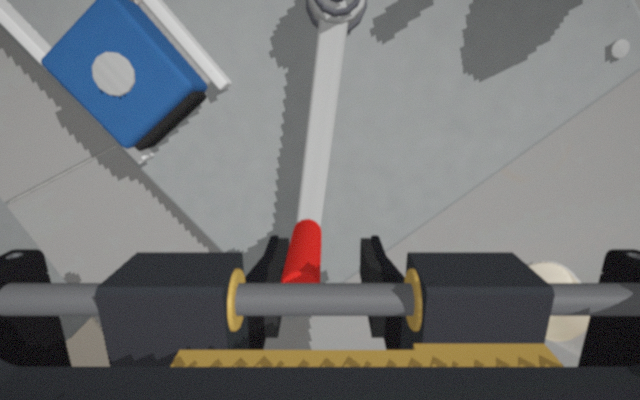

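View pics/s4.png

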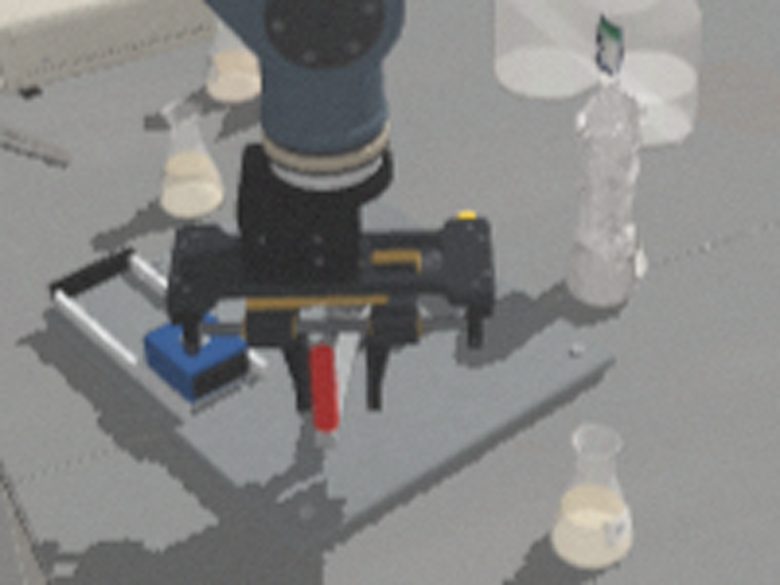

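Emit:
drive_tool(plan=[{"offset": [0.15, 0, 0], "delta_rot": [0, 0, -0.5], "jaw": 3.5}, {"offset": [0.3, 0, 0], "delta_rot": [0, 0, -1.0], "jaw": 3.5}, {"offset": [0.45, 0, 0], "delta_rot": [0, 0, -1.5], "jaw": 3.5}, {"offset": [0.6, 0, 0], "delta_rot": [0, 0, -2], "jaw": 3.5}, {"offset": [0.75, 0, 0], "delta_rot": [0, 0, -2.7], "jaw": 3.5}, {"offset": [0.85, 0, 0], "delta_rot": [0, 0, -3.2], "jaw": 3.5}, {"offset": [0.9, 0, 0], "delta_rot": [0, 0, -3.5], "jaw": 3.5}, {"offset": [0.9, 0, 0], "delta_rot": [0, 0, -3.5], "jaw": 3.5}])

```text
time: 5.73
position: [0.5026, -0.0629, 0.0676]
tool_rot: [0.981, -0.193, -0.003, -0.0]
ft_force: [-5.1, 1.3, 5.5]
grip_width: 0.0355
```

```bash
python3 - <<'E'
from h import *
report([.025,.05])
E
```

```text
t 5.73 toolangle 0.9121 r 0.1202 yawerr 1.7 z 0.0676 Ftan -5.23 Frad 0.86 Fz 5.52 w 0.0355
0.025 [ 0.3  -0.01  0.16] rotz 0.3
0.05 [ 0.6  -0.02  0.16] rotz -1.1
```

Emit:
drive_tool(plan=[{"offset": [0.1, 0, -0.1], "delta_rot": [0, 0, -0.3], "jaw": 3.5}, {"offset": [0.2, 0, -0.1], "delta_rot": [0, 0, -0.6], "jaw": 3.5}, {"offset": [0.3, 0, -0.1], "delta_rot": [0, 0, -1], "jaw": 3.5}, {"offset": [0.3, 0, -0.1], "delta_rot": [0, 0, -1], "jaw": 3.5}, {"offset": [0.3, 0, -0.1], "delta_rot": [0, 0, -1], "jaw": 3.5}, {"offset": [0.3, 0, -0.1], "delta_rot": [0, 0, -1], "jaw": 3.5}, {"offset": [0.3, 0, -0.1], "delta_rot": [0, 0, -1], "jaw": 3.5}, {"offset": [0.3, 0, -0.1], "delta_rot": [0, 0, -1], "jaw": 3.5}])

```text
time: 6.4
position: [0.5047, -0.0638, 0.068]
tool_rot: [0.983, -0.185, -0.003, -0.0]
ft_force: [-4.8, 1.2, -0.2]
grip_width: 0.0351
```

```bash
python3 - <<'E'
from h import *
report([.025,.05])
E
```

```text
t 6.40 toolangle 0.9314 r 0.1202 yawerr 1.6 z 0.0680 Ftan -4.89 Frad 0.81 Fz -0.16 w 0.0351
0.025 [ 0.3  -0.02  0.19] rotz 0.2
0.05 [ 0.6  -0.02  0.19] rotz -1.3
```

Emit:
drive_tool(plan=[{"offset": [0.1, 0, 0], "delta_rot": [0, 0, -0.5], "jaw": 3.5}, {"offset": [0.2, 0, 0], "delta_rot": [0, 0, -1], "jaw": 3.5}, {"offset": [0.3, 0, 0], "delta_rot": [0, 0, -1.5], "jaw": 3.5}, {"offset": [0.3, 0, 0], "delta_rot": [0, 0, -1.5], "jaw": 3.5}, {"offset": [0.3, 0, 0], "delta_rot": [0, 0, -1.5], "jaw": 3.5}, {"offset": [0.3, 0, 0], "delta_rot": [0, 0, -1.5], "jaw": 3.5}, {"offset": [0.3, 0, 0], "delta_rot": [0, 0, -1.5], "jaw": 3.5}, {"offset": [0.3, 0, 0], "delta_rot": [0, 0, -1.5], "jaw": 3.5}])

```text
time: 7.07
position: [0.5074, -0.0649, 0.0679]
tool_rot: [0.985, -0.172, -0.003, -0.0]
ft_force: [-5.5, 1.8, 0.7]
grip_width: 0.0348
```

```bash
python3 - <<'E'
from h import *
report([.025,.05])
E
```

```text
t 7.07 toolangle 0.9553 r 0.1202 yawerr 1.7 z 0.0679 Ftan -5.72 Frad 0.36 Fz 0.70 w 0.0348
0.025 [ 0.3  -0.01  0.19] rotz 0.3
0.05 [ 0.6  -0.02  0.19] rotz -1.1
```

Emit:
drive_tool(plan=[{"offset": [0.1, 0, 0], "delta_rot": [0, 0, -0.5], "jaw": 3.5}, {"offset": [0.2, 0, 0], "delta_rot": [0, 0, -1], "jaw": 3.5}, {"offset": [0.3, 0, 0], "delta_rot": [0, 0, -1.5], "jaw": 3.5}, {"offset": [0.3, 0, 0], "delta_rot": [0, 0, -1.5], "jaw": 3.5}, {"offset": [0.3, 0, 0], "delta_rot": [0, 0, -1.5], "jaw": 3.5}, {"offset": [0.3, 0, 0], "delta_rot": [0, 0, -1.5], "jaw": 3.5}, {"offset": [0.3, 0, 0], "delta_rot": [0, 0, -1.5], "jaw": 3.5}, {"offset": [0.3, 0, 0], "delta_rot": [0, 0, -1.5], "jaw": 3.5}])

```text
time: 7.73
position: [0.5101, -0.0659, 0.0679]
tool_rot: [0.987, -0.159, -0.004, -0.0]
ft_force: [-5.9, 1.0, 0.8]
grip_width: 0.0351
```

```bash
python3 - <<'E'
from h import *
report([.025,.05])
E
```

```text
t 7.73 toolangle 0.9792 r 0.1202 yawerr 1.9 z 0.0679 Ftan -5.86 Frad 1.04 Fz 0.80 w 0.0351
0.025 [ 0.3  -0.01  0.19] rotz 0.4
0.05 [ 0.6  -0.01  0.19] rotz -1.0
```

Emit:
drive_tool(plan=[{"offset": [0.1, 0, 0], "delta_rot": [0, 0, -0.5], "jaw": 3.5}, {"offset": [0.2, 0, 0], "delta_rot": [0, 0, -1], "jaw": 3.5}, {"offset": [0.3, 0, 0], "delta_rot": [0, 0, -1.5], "jaw": 3.5}, {"offset": [0.3, 0, 0], "delta_rot": [0, 0, -1.5], "jaw": 3.5}, {"offset": [0.3, 0, 0], "delta_rot": [0, 0, -1.5], "jaw": 3.5}, {"offset": [0.3, 0, 0], "delta_rot": [0, 0, -1.5], "jaw": 3.5}, {"offset": [0.3, 0, 0], "delta_rot": [0, 0, -1.5], "jaw": 3.5}, {"offset": [0.3, 0, 0], "delta_rot": [0, 0, -1.5], "jaw": 3.5}])

```text
time: 8.4
position: [0.5126, -0.0668, 0.0679]
tool_rot: [0.989, -0.146, -0.004, -0.001]
ft_force: [-6.8, 1.9, 0.6]
grip_width: 0.0352
```

```bash
python3 - <<'E'
from h import *
report([.025,.05])
E
```

```text
t 8.40 toolangle 1.0017 r 0.1201 yawerr 2.1 z 0.0679 Ftan -7.01 Frad 0.37 Fz 0.65 w 0.0352
0.025 [ 0.3  -0.    0.19] rotz 0.7
0.05 [ 0.6  -0.01  0.18] rotz -0.8
```

Emit:
drive_tool(plan=[{"offset": [0.05, 0, 0], "delta_rot": [0, 0, -0.2], "jaw": 3.5}, {"offset": [0.1, 0, 0], "delta_rot": [0, 0, -0.5], "jaw": 3.5}, {"offset": [0.1, 0, 0], "delta_rot": [0, 0, -0.5], "jaw": 3.5}, {"offset": [0.1, 0, 0], "delta_rot": [0, 0, -0.5], "jaw": 3.5}, {"offset": [0.1, 0, 0], "delta_rot": [0, 0, -0.5], "jaw": 3.5}, {"offset": [0.1, 0, 0], "delta_rot": [0, 0, -0.5], "jaw": 3.5}, {"offset": [0.1, 0, 0], "delta_rot": [0, 0, -0.5], "jaw": 3.5}, {"offset": [0.1, 0, 0], "delta_rot": [0, 0, -0.5], "jaw": 3.5}])

```text
time: 9.07
position: [0.5134, -0.067, 0.0679]
tool_rot: [0.99, -0.142, -0.004, -0.001]
ft_force: [-6.8, 1.6, 1.0]
grip_width: 0.0352
```

```bash
python3 - <<'E'
from h import *
report([.025,.05])
im=camera("wrist"); cv2.imwrite("pics/w5.png",im[:,:,::-1])
report()
s=camera("top"); cv2.imwrite("pics/t5.png",cv2.resize(s[170:305,230:410,::-1],None,fx=4.4,fy=4.4,interpolation=cv2.INTER_CUBIC))
report()
E
```

```text
t 9.07 toolangle 1.0084 r 0.1201 yawerr 2.2 z 0.0679 Ftan -6.99 Frad 0.68 Fz 1.00 w 0.0352
0.025 [ 0.3  -0.    0.19] rotz 0.8
0.05 [ 0.6  -0.    0.18] rotz -0.7
t 9.12 toolangle 1.0084 r 0.1201 yawerr 2.2 z 0.0679 Ftan -6.74 Frad -0.48 Fz 1.14 w 0.0351
t 9.17 toolangle 1.0087 r 0.1201 yawerr 2.2 z 0.0679 Ftan -7.51 Frad 0.44 Fz 1.10 w 0.0352
```

View pics/w5.png

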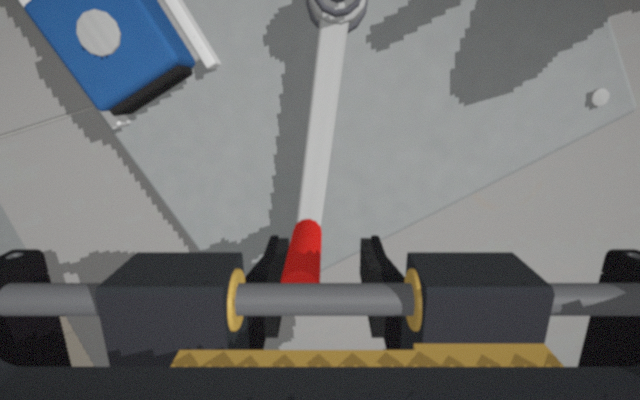

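View pics/t5.png

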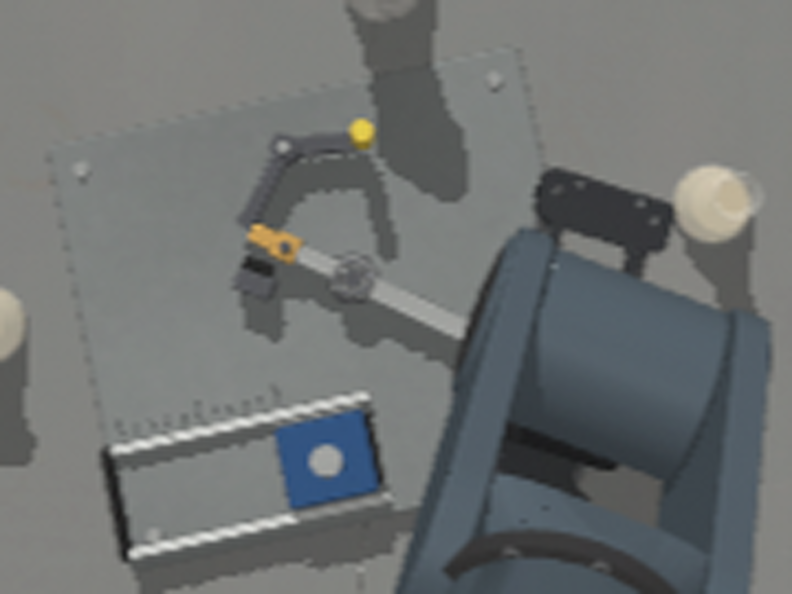

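Emit:
drive_tool(plan=[{"offset": [0.1, 0, 0], "delta_rot": [0, 0, -0.5], "jaw": 3.5}, {"offset": [0.2, 0, 0], "delta_rot": [0, 0, -1], "jaw": 3.5}, {"offset": [0.25, 0, 0], "delta_rot": [0, 0, -1.2], "jaw": 3.5}, {"offset": [0.25, 0, 0], "delta_rot": [0, 0, -1.2], "jaw": 3.5}, {"offset": [0.25, 0, 0], "delta_rot": [0, 0, -1.2], "jaw": 3.5}, {"offset": [0.25, 0, 0], "delta_rot": [0, 0, -1.2], "jaw": 3.5}, {"offset": [0.25, 0, 0], "delta_rot": [0, 0, -1.2], "jaw": 3.5}, {"offset": [0.25, 0, 0], "delta_rot": [0, 0, -1.2], "jaw": 3.5}])

```text
time: 9.83
position: [0.5158, -0.0678, 0.0679]
tool_rot: [0.991, -0.131, -0.004, -0.001]
ft_force: [-6.7, 1.7, 0.4]
grip_width: 0.0351
```

```bash
cat > lk.py <<'E'
from h import *
import sys
report([.025])
s=camera("top"); cv2.imwrite("pics/%s.png"%sys.argv[1],cv2.resize(s[180:250,270:340,::-1],None,fx=8,fy=8,interpolation=cv2.INTER_CUBIC))
report()
E
python3 lk.py t6
```

```text
t 9.83 toolangle 1.0295 r 0.1201 yawerr 2.2 z 0.0679 Ftan -6.91 Frad 0.42 Fz 0.40 w 0.0351
0.025 [ 0.3  -0.    0.19] rotz 0.8
t 9.88 toolangle 1.0291 r 0.1201 yawerr 2.2 z 0.0679 Ftan -7.27 Frad 1.45 Fz 1.75 w 0.0352
```

View pics/t6.png

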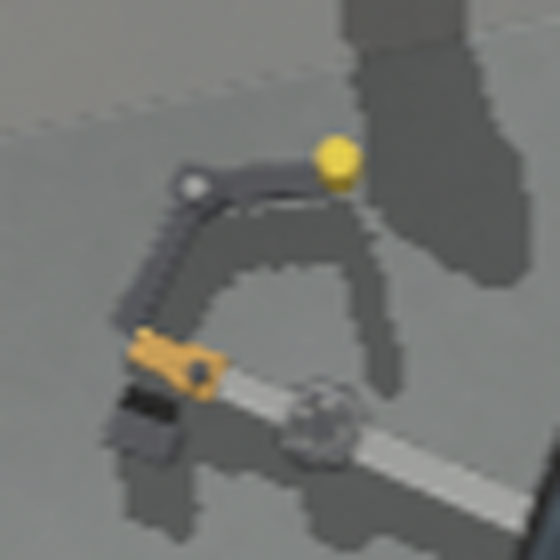

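Emit:
drive_tool(plan=[{"offset": [0.1, 0, 0], "delta_rot": [0, 0, -0.5], "jaw": 3.5}, {"offset": [0.2, 0, 0], "delta_rot": [0, 0, -1], "jaw": 3.5}, {"offset": [0.2, 0, 0], "delta_rot": [0, 0, -1], "jaw": 3.5}, {"offset": [0.2, 0, 0], "delta_rot": [0, 0, -1], "jaw": 3.5}, {"offset": [0.2, 0, 0], "delta_rot": [0, 0, -1], "jaw": 3.5}, {"offset": [0.2, 0, 0], "delta_rot": [0, 0, -1], "jaw": 3.5}, {"offset": [0.2, 0, 0], "delta_rot": [0, 0, -1], "jaw": 3.5}, {"offset": [0.2, 0, 0], "delta_rot": [0, 0, -1], "jaw": 3.5}])

```text
time: 10.55
position: [0.5177, -0.0684, 0.0679]
tool_rot: [0.992, -0.123, -0.004, -0.001]
ft_force: [-6.7, 0.9, 2.6]
grip_width: 0.0349
```

```bash
python3 lk.py t7
```

```text
t 10.55 toolangle 1.0462 r 0.1201 yawerr 2.2 z 0.0679 Ftan -6.71 Frad 1.00 Fz 2.57 w 0.0349
0.025 [ 0.3  -0.    0.19] rotz 0.8
t 10.60 toolangle 1.0463 r 0.1201 yawerr 2.2 z 0.0679 Ftan -6.40 Frad 0.58 Fz 1.33 w 0.0351
```

View pics/t7.png

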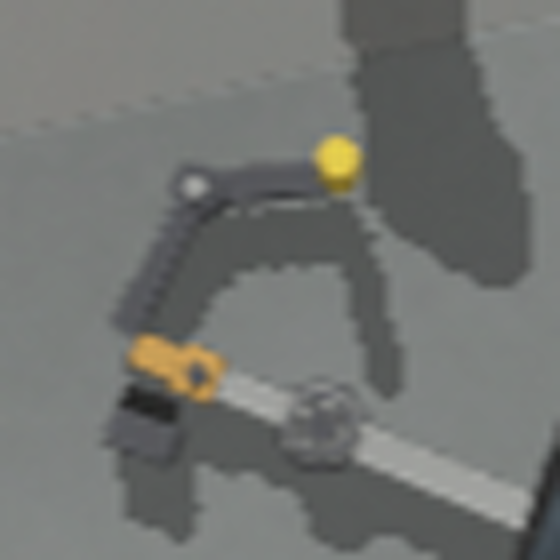

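Emit:
drive_tool(plan=[{"offset": [0.1, 0, 0], "delta_rot": [0, 0, -0.5], "jaw": 3.5}, {"offset": [0.2, 0, 0], "delta_rot": [0, 0, -1], "jaw": 3.5}, {"offset": [0.2, 0, 0], "delta_rot": [0, 0, -1], "jaw": 3.5}, {"offset": [0.2, 0, 0], "delta_rot": [0, 0, -1], "jaw": 3.5}, {"offset": [0.2, 0, 0], "delta_rot": [0, 0, -1], "jaw": 3.5}, {"offset": [0.2, 0, 0], "delta_rot": [0, 0, -1], "jaw": 3.5}, {"offset": [0.2, 0, 0], "delta_rot": [0, 0, -1], "jaw": 3.5}, {"offset": [0.2, 0, 0], "delta_rot": [0, 0, -1], "jaw": 3.5}])

```text
time: 11.27
position: [0.5196, -0.0689, 0.0679]
tool_rot: [0.993, -0.114, -0.004, -0.001]
ft_force: [-7.0, 0.8, 0.6]
grip_width: 0.0351
```

```bash
python3 lk.py t8
```

```text
t 11.27 toolangle 1.0624 r 0.1201 yawerr 2.3 z 0.0679 Ftan -6.96 Frad 1.04 Fz 0.57 w 0.0351
0.025 [ 0.3  -0.    0.19] rotz 0.9
t 11.32 toolangle 1.0624 r 0.1201 yawerr 2.3 z 0.0679 Ftan -6.04 Frad 1.58 Fz 1.51 w 0.0354
```

View pics/t8.png

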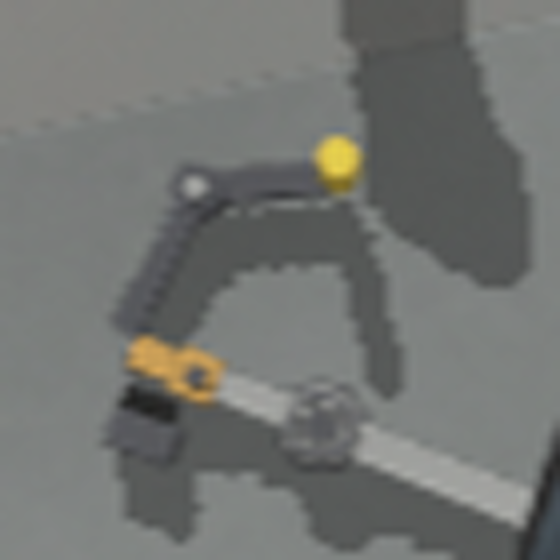

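Emit:
drive_tool(plan=[{"offset": [0.1, 0, 0], "delta_rot": [0, 0, -0.5], "jaw": 3.5}, {"offset": [0.2, 0, 0], "delta_rot": [0, 0, -1], "jaw": 3.5}, {"offset": [0.2, 0, 0], "delta_rot": [0, 0, -1], "jaw": 3.5}, {"offset": [0.2, 0, 0], "delta_rot": [0, 0, -1], "jaw": 3.5}, {"offset": [0.2, 0, 0], "delta_rot": [0, 0, -1], "jaw": 3.5}, {"offset": [0.2, 0, 0], "delta_rot": [0, 0, -1], "jaw": 3.5}, {"offset": [0.2, 0, 0], "delta_rot": [0, 0, -1], "jaw": 3.5}, {"offset": [0.2, 0, 0], "delta_rot": [0, 0, -1], "jaw": 3.5}])

```text
time: 11.98
position: [0.5215, -0.0694, 0.0679]
tool_rot: [0.994, -0.105, -0.004, -0.001]
ft_force: [-6.6, 1.9, 2.1]
grip_width: 0.0352
```

```bash
python3 lk.py t9
```

```text
t 11.98 toolangle 1.0789 r 0.1201 yawerr 2.4 z 0.0679 Ftan -6.89 Frad -0.14 Fz 2.11 w 0.0352
0.025 [0.3  0.   0.19] rotz 0.9
t 12.03 toolangle 1.0787 r 0.1201 yawerr 2.4 z 0.0679 Ftan -6.92 Frad 1.89 Fz 1.77 w 0.0349
```

View pics/t9.png

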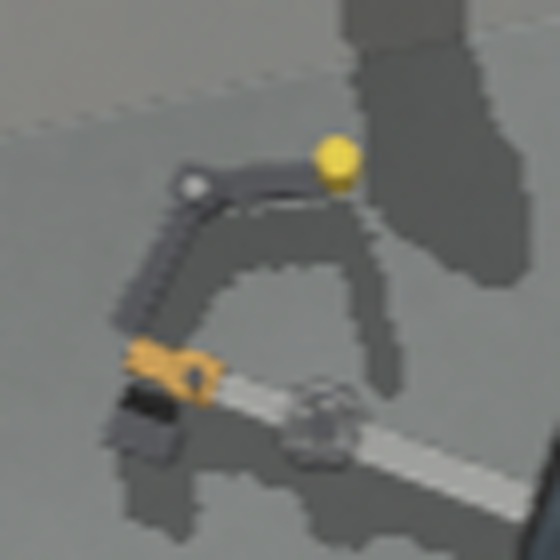

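Emit:
drive_tool(plan=[{"offset": [0.1, 0, 0], "delta_rot": [0, 0, -0.5], "jaw": 3.5}, {"offset": [0.2, 0, 0], "delta_rot": [0, 0, -1], "jaw": 3.5}, {"offset": [0.2, 0, 0], "delta_rot": [0, 0, -1], "jaw": 3.5}, {"offset": [0.2, 0, 0], "delta_rot": [0, 0, -1], "jaw": 3.5}, {"offset": [0.2, 0, 0], "delta_rot": [0, 0, -1], "jaw": 3.5}, {"offset": [0.2, 0, 0], "delta_rot": [0, 0, -1], "jaw": 3.5}, {"offset": [0.2, 0, 0], "delta_rot": [0, 0, -1], "jaw": 3.5}, {"offset": [0.2, 0, 0], "delta_rot": [0, 0, -1], "jaw": 3.5}])

```text
time: 12.7
position: [0.5238, -0.07, 0.0679]
tool_rot: [0.995, -0.096, -0.004, -0.0]
ft_force: [-6.3, 0.5, 0.7]
grip_width: 0.0351
```

```bash
python3 lk.py t10
```

```text
t 12.70 toolangle 1.0985 r 0.1201 yawerr 2.3 z 0.0679 Ftan -6.24 Frad 0.95 Fz 0.75 w 0.0351
0.025 [ 0.3  -0.    0.19] rotz 0.8
t 12.75 toolangle 1.0983 r 0.1201 yawerr 2.3 z 0.0679 Ftan -6.17 Frad 1.19 Fz 0.68 w 0.0353
```

View pics/t10.png

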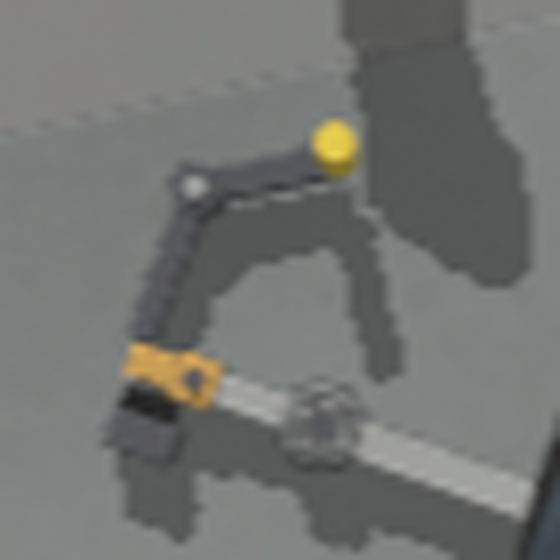

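Emit:
drive_tool(plan=[{"offset": [-0.1, 0, 0], "delta_rot": [0, 0, 0], "jaw": 3.5}, {"offset": [-0.2, 0, 0], "delta_rot": [0, 0, 0.5], "jaw": 3.5}, {"offset": [-0.3, 0, 0], "delta_rot": [0, 0, 1], "jaw": 3.5}, {"offset": [-0.4, 0, 0], "delta_rot": [0, 0, 1], "jaw": 3.5}, {"offset": [-0.5, 0, 0], "delta_rot": [0, 0, 1], "jaw": 3.5}, {"offset": [-0.6, 0, 0], "delta_rot": [0, 0, 1], "jaw": 3.5}, {"offset": [-0.6, 0, 0], "delta_rot": [0, 0, 1], "jaw": 3.5}, {"offset": [-0.6, 0, 0], "delta_rot": [0, 0, 1], "jaw": 3.5}])

```text
time: 13.42
position: [0.5224, -0.0701, 0.0688]
tool_rot: [0.994, -0.105, 0.001, 0.0]
ft_force: [-1.3, 1.4, -1.5]
grip_width: 0.0349
```

```bash
python3 lk.py t11; python3 - <<'E'
from h import *
im=camera("wrist"); cv2.imwrite("pics/w11.png",im[:,:,::-1])
E
```

```text
t 13.42 toolangle 1.0874 r 0.1206 yawerr 1.9 z 0.0688 Ftan -1.62 Frad -1.06 Fz -1.46 w 0.0349
0.025 [ 0.3  -0.05  0.28] rotz 0.4
t 13.47 toolangle 1.0875 r 0.1206 yawerr 1.9 z 0.0688 Ftan -1.73 Frad -0.89 Fz -1.67 w 0.0350
```

View pics/t11.png

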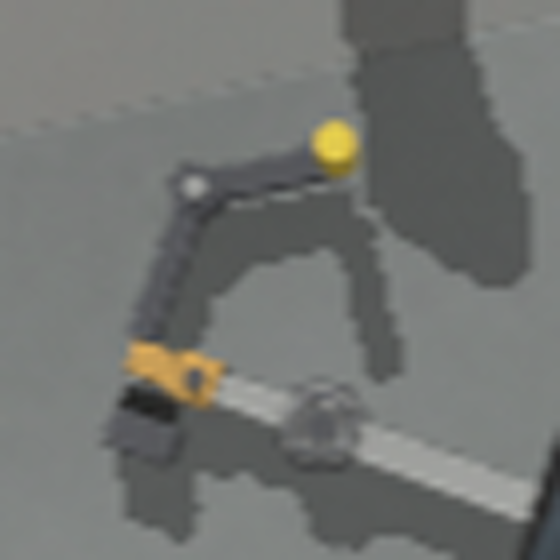

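View pics/w11.png

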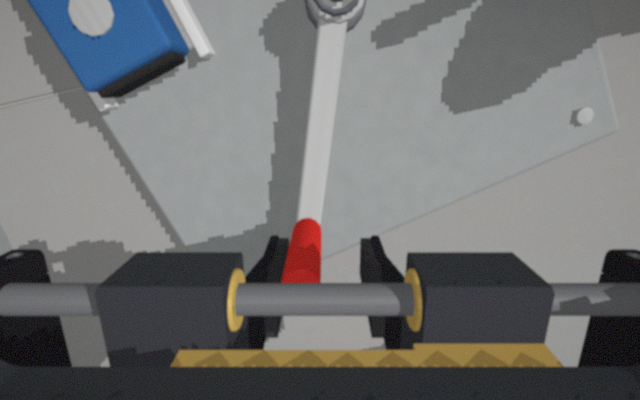

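Emit:
drive_tool(plan=[{"offset": [-0.1, 0, 0], "delta_rot": [0, 0, 0], "jaw": 3.5}, {"offset": [-0.2, 0, 0], "delta_rot": [0, 0, 0.5], "jaw": 3.5}, {"offset": [-0.3, 0, 0], "delta_rot": [0, 0, 1], "jaw": 3.5}, {"offset": [-0.4, 0, 0], "delta_rot": [0, 0, 1], "jaw": 3.5}, {"offset": [-0.5, 0, 0], "delta_rot": [0, 0, 1], "jaw": 3.5}, {"offset": [-0.5, 0, 0], "delta_rot": [0, 0, 1], "jaw": 3.5}, {"offset": [-0.5, 0, 0], "delta_rot": [0, 0, 1], "jaw": 3.5}, {"offset": [-0.5, 0, 0], "delta_rot": [0, 0, 1], "jaw": 3.5}])

```text
time: 14.18
position: [0.517, -0.069, 0.0686]
tool_rot: [0.993, -0.114, 0.0, 0.0]
ft_force: [0.6, -0.0, 0.6]
grip_width: 0.0348
```

```bash
python3 lk.py t12; python3 - <<'E'
from h import *
im=camera("wrist"); cv2.imwrite("pics/w12.png",im[:,:,::-1])
E
```

```text
t 14.18 toolangle 1.0419 r 0.1209 yawerr 3.5 z 0.0686 Ftan 0.58 Frad -0.16 Fz 0.55 w 0.0348
0.025 [ 0.31 -0.08  0.26] rotz 2.1
t 14.23 toolangle 1.0417 r 0.1209 yawerr 3.5 z 0.0686 Ftan 0.24 Frad 0.07 Fz -0.96 w 0.0348
```

View pics/w12.png

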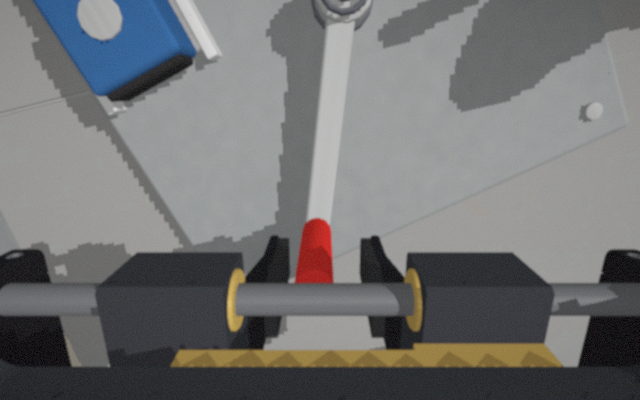

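Emit:
drive_tool(plan=[{"offset": [-0.2, 0, 0], "delta_rot": [0, 0, 0], "jaw": 3.5}, {"offset": [-0.3, 0, 0], "delta_rot": [0, 0, 0], "jaw": 3.5}, {"offset": [-0.3, 0, -1], "delta_rot": [0, 0, 0], "jaw": 3.5}, {"offset": [-0.3, 0, -2.5], "delta_rot": [0, 0, 0], "jaw": 3.5}, {"offset": [-0.3, 0, -4.5], "delta_rot": [0, 0, 0], "jaw": 3.5}, {"offset": [-0.3, 0, -7], "delta_rot": [0, 0, 0], "jaw": 3.5}, {"offset": [-0.3, 0, -9.5], "delta_rot": [0, 0, 0], "jaw": 3.5}, {"offset": [-0.3, 0, -12], "delta_rot": [0, 0, 0], "jaw": 3.5}])

```text
time: 14.95
position: [0.5136, -0.0681, 0.1903]
tool_rot: [0.993, -0.114, -0.0, -0.0]
ft_force: [0.8, -0.2, 0.5]
grip_width: 0.0351
```

```bash
python3 - <<'E'
from h import *
report()
s=camera("top"); cv2.imwrite("pics/t13.png",cv2.resize(s[170:305,230:410,::-1],None,fx=4.4,fy=4.4,interpolation=cv2.INTER_CUBIC))
im=camera("scene"); cv2.imwrite("pics/s13.png",cv2.resize(im[150:300,200:400,::-1],None,fx=3.9,fy=3.9,interpolation=cv2.INTER_CUBIC))
for yaw in (90+13.7,13.7,-166.3+90): go([*t2w(89,-25),.2],yaw)
print(t2w(89,-25),get_obs()["q"])
E
```

```text
t 14.95 toolangle 1.0127 r 0.1211 yawerr 5.2 z 0.1903 Ftan 0.82 Frad -0.06 Fz 0.49 w 0.0351
t 15.05 pos [ 0.5167 -0.0691  0.1932] yaw -13.1 F [ 0.87  0.45 -0.04] w 0.03493702432489474 -> off cm [  9.85 -13.87  -0.6 ] rotz -116.8 tilt [ 0.009 -0.003 -1.   ]
t 15.05 pos [ 0.5167 -0.0691  0.1932] yaw -13.1 F [ 0.87  0.45 -0.04] w 0.03493702432489474 -> off cm [  9.85 -13.87  -0.6 ] rotz -26.8 tilt [ 0.009 -0.003 -1.   ]
t 15.05 pos [ 0.5167 -0.0691  0.1932] yaw -13.1 F [ 0.87  0.45 -0.04] w 0.03493702432489474 -> off cm [  9.85 -13.87  -0.6 ] rotz 63.2 tilt [ 0.009 -0.003 -1.   ]
[0.64389039 0.04373513] [-3.47579095e-01  4.25199198e-01  1.72984502e+00  7.93106601e-05
  9.76774751e-01 -1.19537248e-01]
```

View pics/t13.png

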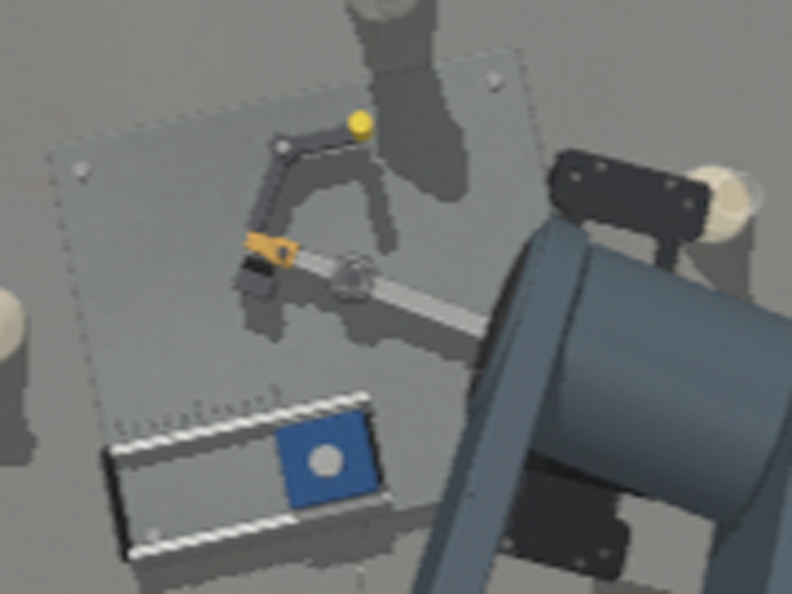

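View pics/s13.png

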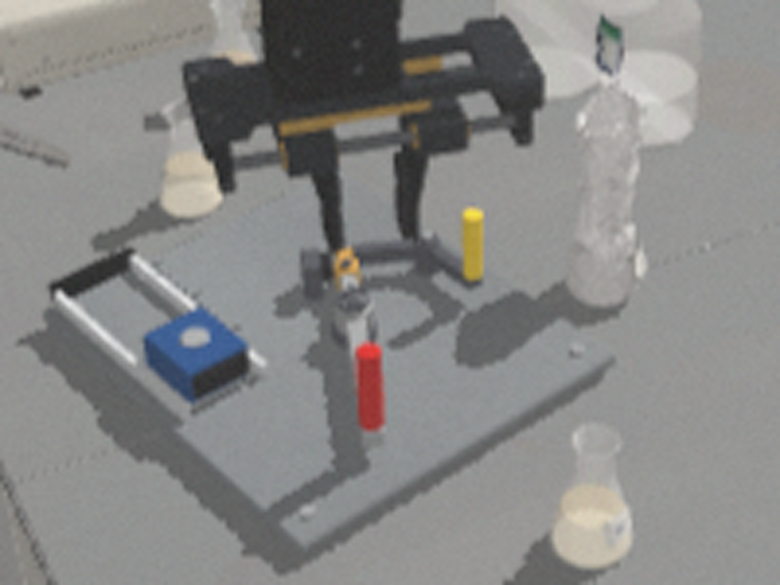

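Emit:
drive_tool(plan=[{"offset": [0.5, -1, -1], "delta_rot": [0, 0, -6], "jaw": 4}, {"offset": [1.5, -2.5, -2], "delta_rot": [0, 0, -13], "jaw": 4}, {"offset": [3, -4.5, -2], "delta_rot": [0, 0, -20], "jaw": 4}, {"offset": [4.5, -6.5, -2], "delta_rot": [0, 0, -27], "jaw": 4}, {"offset": [6, -8.5, -2], "delta_rot": [0, 0, -34], "jaw": 4}, {"offset": [7.5, -10.5, -2], "delta_rot": [0, 0, -41], "jaw": 4}, {"offset": [9, -12.5, -2], "delta_rot": [0, 0, -48], "jaw": 4}, {"offset": [9.85, -13.85, -2], "delta_rot": [0, 0, -54], "jaw": 4}])

```text
time: 15.72
position: [0.6425, 0.0459, 0.208]
tool_rot: [0.936, 0.353, 0.0, -0.0]
ft_force: [0.6, 0.3, -0.9]
grip_width: 0.0403
```

Emit:
drive_tool(plan=[{"offset": [0, 0, 0], "delta_rot": [0, 0, -7], "jaw": 4}, {"offset": [0, 0, 0], "delta_rot": [0, 0, -14], "jaw": 4}, {"offset": [0, 0, 0], "delta_rot": [0, 0, -21], "jaw": 4}, {"offset": [0, 0, 0], "delta_rot": [0, 0, -28], "jaw": 4}, {"offset": [0, 0, 0], "delta_rot": [0, 0, -35], "jaw": 4}, {"offset": [0, 0, 0], "delta_rot": [0, 0, -42], "jaw": 4}, {"offset": [0, 0, 0], "delta_rot": [0, 0, -49], "jaw": 4}, {"offset": [0, 0, 0], "delta_rot": [0, 0, -56], "jaw": 4}])

```text
time: 16.38
position: [0.6404, 0.0444, 0.2079]
tool_rot: [0.661, 0.751, -0.001, -0.001]
ft_force: [0.5, -0.4, 0.1]
grip_width: 0.0401
```

```bash
python3 - <<'E'
from h import *
go([.645,.0435,.18],103.7)
o,Rm,y=st()
im=camera("wrist"); cv2.imwrite("pics/w14.png",im[:,:,::-1])
c=calibration("wrist"); T=np.eye(4);T[:3,:3]=Rm;T[:3,3]=o["position"];T=T@c["tool_from_camera"]; np.save("T14.npy",T)
def proj(p):
    q=np.linalg.inv(T)@np.array([*p,1]); u=c["K"]@q[:3]; return (u[:2]/u[2]).round(1)
print("yel",proj([.645,.0435,.095]))
go([.645,.0435,.18],103.7)
E
```

```text
t 16.3833 pos [0.6404 0.0444 0.2079] yaw 97.3 F [ 0.46 -0.41  0.09] w 0.0401319558056001 -> off cm [-0.15  0.44  2.79] rotz -6.4 tilt [-0.002  0.    -1.   ]
yel [321.9 198.5]
t 16.4333 pos [0.6405 0.0444 0.2079] yaw 97.5 F [ 0.76 -0.09  0.25] w 0.03964534332789151 -> off cm [-0.15  0.44  2.79] rotz -6.2 tilt [-0.002  0.    -1.   ]
```

View pics/w14.png

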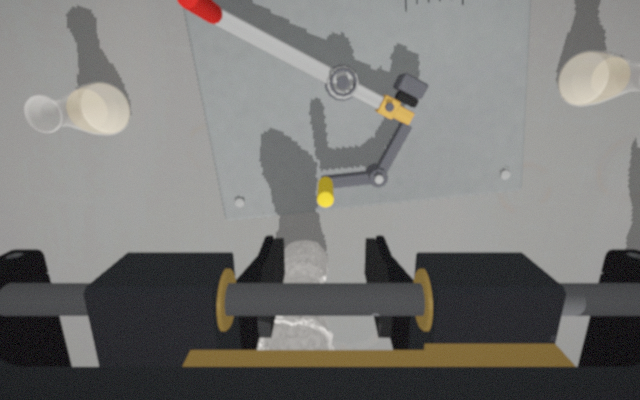

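Emit:
drive_tool(plan=[{"offset": [0.1, 0.45, 1], "delta_rot": [0, 0, -3], "jaw": 4}, {"offset": [0.1, 0.45, 2.5], "delta_rot": [0, 0, -6.3], "jaw": 4}, {"offset": [0.1, 0.45, 4], "delta_rot": [0, 0, -6.3], "jaw": 4}, {"offset": [0.1, 0.45, 5.5], "delta_rot": [0, 0, -6.3], "jaw": 4}, {"offset": [0.1, 0.45, 7], "delta_rot": [0, 0, -6.3], "jaw": 4}, {"offset": [0.1, 0.45, 8], "delta_rot": [0, 0, -6.3], "jaw": 4}, {"offset": [0.1, 0.45, 8.5], "delta_rot": [0, 0, -6.3], "jaw": 4}, {"offset": [0.1, 0.45, 8.5], "delta_rot": [0, 0, -6.3], "jaw": 4}])

```text
time: 17.1
position: [0.6445, 0.046, 0.122]
tool_rot: [0.621, 0.783, -0.001, -0.001]
ft_force: [-0.5, 0.6, 0.6]
grip_width: 0.04
```

```bash
python3 - <<'E'
from h import *
o,Rm,y=st()
im=camera("wrist"); cv2.imwrite("pics/w15.png",im[:,:,::-1])
c=calibration("wrist"); T=np.eye(4);T[:3,:3]=Rm;T[:3,3]=o["position"];T=T@c["tool_from_camera"]
def proj(p):
    q=np.linalg.inv(T)@np.array([*p,1]); u=c["K"]@q[:3]; return (u[:2]/u[2]).round(1)
print("yel",proj([.645,.0435,.095]),proj([.6445,.0459,.095]))
go([.645,.0455,.068],103.7)
E
```

```text
yel [319.1 234.6] [323.4 234.7]
t 17.15 pos [0.6452 0.0459 0.1231] yaw 103.2 F [-0.14 -0.08 -0.11] w 0.04026100331403231 -> off cm [-0.04 -0.03  5.51] rotz -0.5 tilt [-0.001  0.    -1.   ]
```

View pics/w15.png

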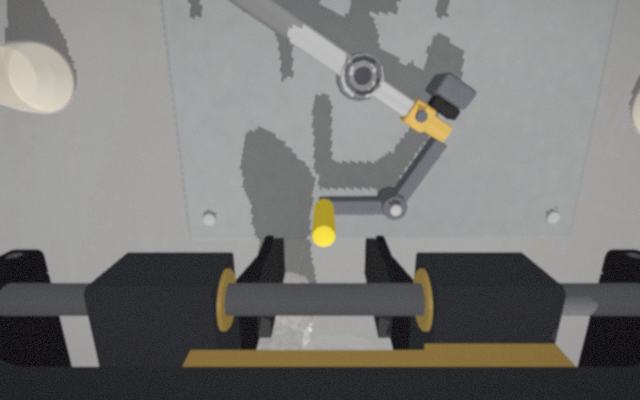

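Emit:
drive_tool(plan=[{"offset": [0, 0, 1], "delta_rot": [0, 0, 0], "jaw": 4}, {"offset": [0, 0, 2], "delta_rot": [0, 0, 0], "jaw": 4}, {"offset": [0, 0, 3], "delta_rot": [0, 0, 0], "jaw": 4}, {"offset": [0, 0, 4], "delta_rot": [0, 0, 0], "jaw": 4}, {"offset": [0, 0, 5], "delta_rot": [0, 0, 0], "jaw": 4}, {"offset": [0, 0, 5.5], "delta_rot": [0, 0, 0], "jaw": 4}, {"offset": [0, 0, 5.5], "delta_rot": [0, 0, 0], "jaw": 4}, {"offset": [0, 0, 5.5], "delta_rot": [0, 0, 0], "jaw": 4}], squeeze=15)

```text
time: 17.82
position: [0.6453, 0.0459, 0.0679]
tool_rot: [0.621, 0.784, -0.0, -0.0]
ft_force: [-0.4, 0.4, 0.3]
grip_width: 0.04
```

```bash
python3 - <<'E'
from h import *
im=camera("wrist"); cv2.imwrite("pics/w16.png",im[:,:,::-1])
im=camera("scene"); cv2.imwrite("pics/s16.png",cv2.resize(im[120:300,180:400,::-1],None,fx=3.3,fy=3.3,interpolation=cv2.INTER_CUBIC))
go([.645,.0455,.068],103.7)
E
```

```text
t 17.9167 pos [0.646  0.0459 0.0689] yaw 103.2 F [-0.62  0.21  0.52] w 0.03992584313292853 -> off cm [-0.01 -0.11  0.09] rotz -0.5 tilt [ 0.001 -0.    -1.   ]
```

View pics/w16.png

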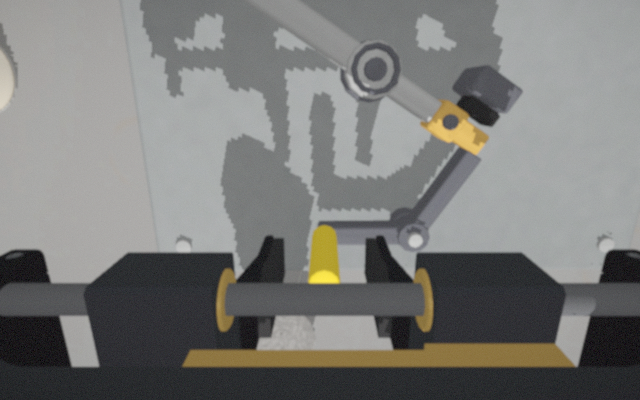

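View pics/s16.png

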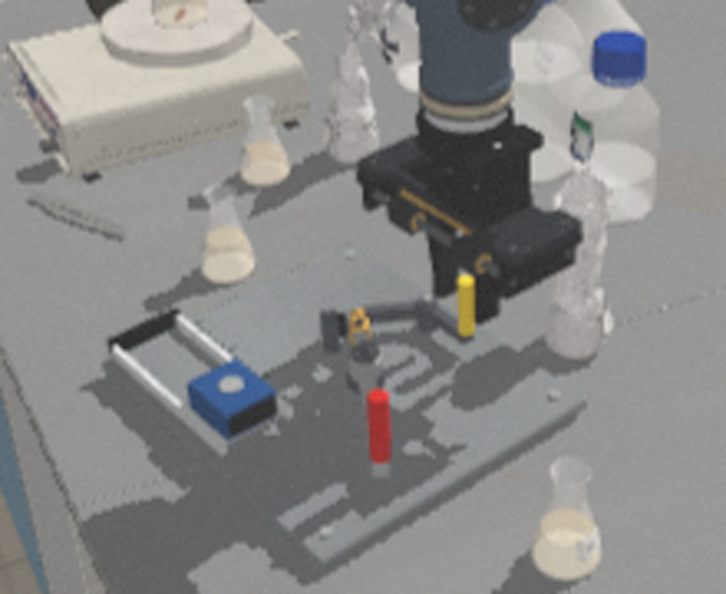

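Emit:
drive_tool(plan=[{"offset": [0, 0, 0], "delta_rot": [0, 0, 0], "jaw": 3}, {"offset": [0, 0, 0], "delta_rot": [0, 0, 0], "jaw": 2}, {"offset": [0, 0, 0], "delta_rot": [0, 0, 0], "jaw": 1.6}, {"offset": [0, 0, 0], "delta_rot": [0, 0, 0], "jaw": 1.2}, {"offset": [0, 0, 0], "delta_rot": [0, 0, 0], "jaw": 1}, {"offset": [0, 0, 0], "delta_rot": [0, 0, 0], "jaw": 1}, {"offset": [0, 0, 0], "delta_rot": [0, 0, 0], "jaw": 1}, {"offset": [0, 0, 0], "delta_rot": [0, 0, 0], "jaw": 1}], squeeze=15)

```text
time: 18.58
position: [0.6457, 0.0457, 0.0687]
tool_rot: [0.621, 0.784, -0.0, 0.0]
ft_force: [-0.2, -0.5, 1.6]
grip_width: 0.0132
```

```bash
python3 - <<'E'
from h import *
im=camera("wrist"); cv2.imwrite("pics/w17.png",im[:,:,::-1])
go([.645,.0455,.068],103.7)
E
```

```text
t 18.6333 pos [0.6457 0.0457 0.0687] yaw 103.2 F [-0.78 -1.38  1.33] w 0.013025339331251847 -> off cm [-0.   -0.07  0.07] rotz -0.5 tilt [ 0. -0. -1.]
```

View pics/w17.png

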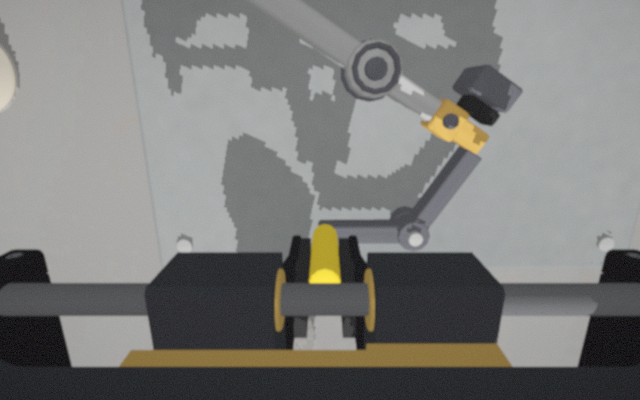

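Emit:
drive_tool(plan=[{"offset": [0, -0.2, 0], "delta_rot": [0, 0, 0], "jaw": 1}, {"offset": [0, -0.4, 0], "delta_rot": [0, 0, 0], "jaw": 1}, {"offset": [0, -0.6, 0], "delta_rot": [0, 0, 0], "jaw": 1}, {"offset": [0.05, -0.8, 0], "delta_rot": [0, 0, 0], "jaw": 1}, {"offset": [0.1, -1.0, 0], "delta_rot": [0, 0, 0], "jaw": 1}, {"offset": [0.15, -1.2, 0], "delta_rot": [0, 0, 0], "jaw": 1}, {"offset": [0.15, -1.3, 0], "delta_rot": [0, 0, 0], "jaw": 1}, {"offset": [0.15, -1.3, 0], "delta_rot": [0, 0, 0], "jaw": 1}])

```text
time: 19.3
position: [0.6354, 0.0442, 0.0689]
tool_rot: [0.621, 0.784, 0.002, 0.003]
ft_force: [5.4, -0.0, -2.3]
grip_width: 0.0132
```

```bash
python3 - <<'E'
from h import *
go([.645,.0455,.068],103.7)
im=camera("wrist"); cv2.imwrite("pics/w18.png",im[:,:,::-1])
im=camera("scene"); cv2.imwrite("pics/s18.png",cv2.resize(im[120:300,180:400,::-1],None,fx=3.3,fy=3.3,interpolation=cv2.INTER_CUBIC))
E
```

```text
t 19.3 pos [0.6354 0.0442 0.0689] yaw 103.2 F [ 5.44 -0.04 -2.25] w 0.013243304898253023 -> off cm [-0.09  0.96  0.09] rotz -0.5 tilt [ 0.007 -0.    -1.   ]
```

View pics/w18.png

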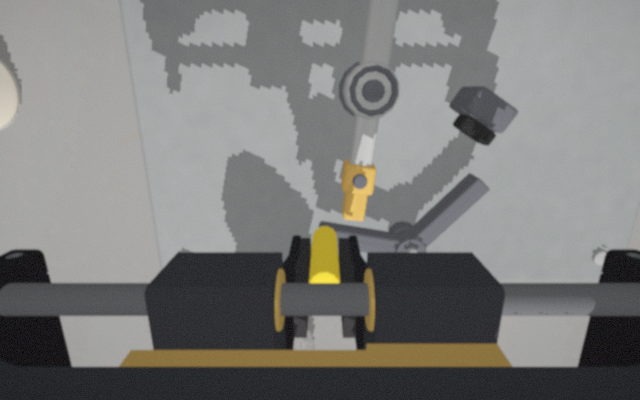

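View pics/s18.png

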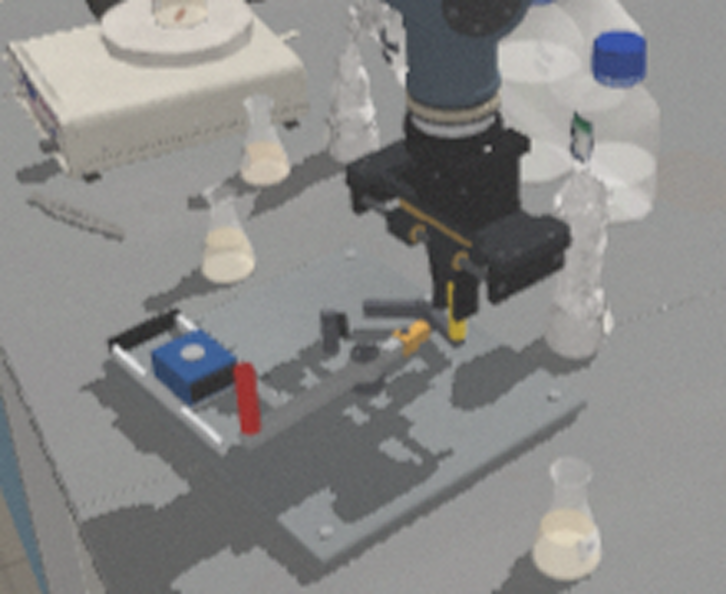

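Emit:
drive_tool(plan=[{"offset": [-0.05, 0.4, 0], "delta_rot": [0, 0, 0], "jaw": 1}, {"offset": [-0.1, 0.8, 0], "delta_rot": [0, 0, 0], "jaw": 1}, {"offset": [-0.15, 1.2, 0], "delta_rot": [0, 0, 0], "jaw": 1}, {"offset": [-0.15, 1.2, 0], "delta_rot": [0, 0, 0], "jaw": 2}, {"offset": [-0.15, 1.2, 0], "delta_rot": [0, 0, 0], "jaw": 3}, {"offset": [-0.15, 1.2, 0], "delta_rot": [0, 0, 0], "jaw": 4}, {"offset": [-0.15, 1.2, 0], "delta_rot": [0, 0, 0], "jaw": 4}, {"offset": [-0.15, 1.2, 0], "delta_rot": [0, 0, 0], "jaw": 4}])

```text
time: 20.07
position: [0.644, 0.0459, 0.0683]
tool_rot: [0.621, 0.784, -0.0, -0.0]
ft_force: [-0.4, 1.6, 0.1]
grip_width: 0.0365
```

Emit:
drive_tool(plan=[{"offset": [0, 0, -1], "delta_rot": [0, 0, 0], "jaw": 4}, {"offset": [0, 0, -2.5], "delta_rot": [0, 0, 0], "jaw": 4}, {"offset": [0, 0, -4.5], "delta_rot": [0, 0, 0], "jaw": 4}, {"offset": [0, 0, -6.5], "delta_rot": [0, 0, 0], "jaw": 4}, {"offset": [0, 0, -8.5], "delta_rot": [0, 0, 0], "jaw": 4}, {"offset": [0, 0, -10.5], "delta_rot": [0, 0, 0], "jaw": 4}, {"offset": [0, 0, -12], "delta_rot": [0, 0, 0], "jaw": 4}, {"offset": [0, 0, -12], "delta_rot": [0, 0, 0], "jaw": 4}])

```text
time: 20.73
position: [0.647, 0.0456, 0.1933]
tool_rot: [0.621, 0.784, 0.002, 0.003]
ft_force: [0.6, -0.1, -0.5]
grip_width: 0.04
```

```bash
python3 - <<'E'
from h import *
go([.645,.0455,.068],103.7)
im=camera("scene"); cv2.imwrite("pics/s19.png",cv2.resize(im[120:300,180:400,::-1],None,fx=3.3,fy=3.3,interpolation=cv2.INTER_CUBIC))
im=camera("top"); cv2.imwrite("pics/t19.png",cv2.resize(im[140:305,200:420,::-1],None,fx=3.6,fy=3.6,interpolation=cv2.INTER_CUBIC))
E
```

```text
t 20.7333 pos [0.647  0.0456 0.1933] yaw 103.2 F [ 0.6  -0.13 -0.54] w 0.03998333368739358 -> off cm [ 0.07 -0.3  12.52] rotz -0.5 tilt [ 0.008 -0.001 -1.   ]
```

View pics/s19.png

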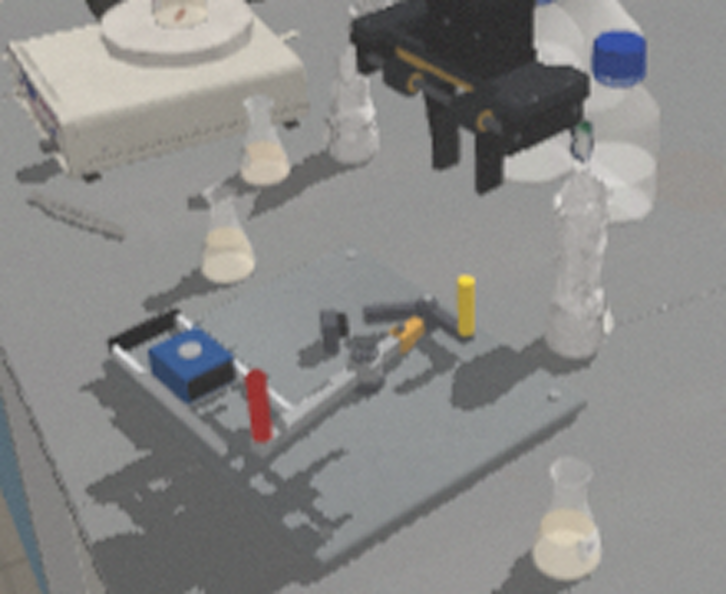

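View pics/t19.png

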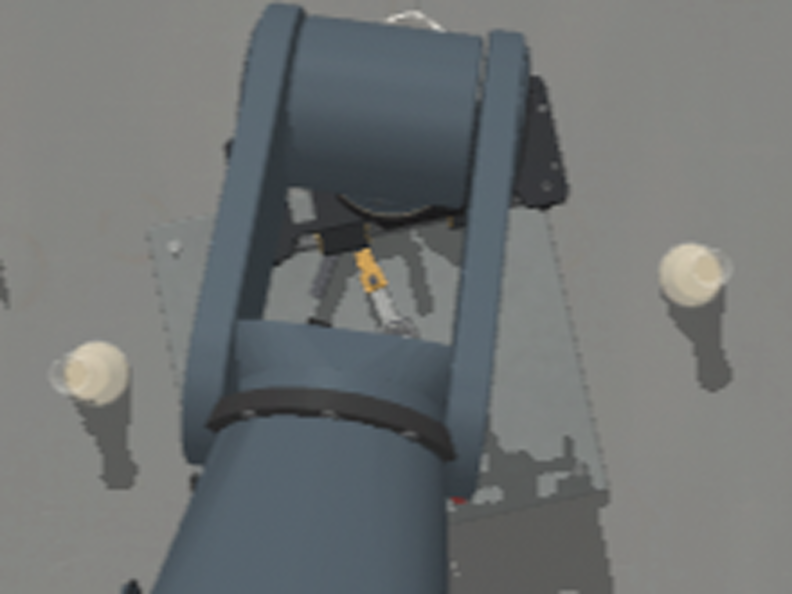

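Sear sprang back home (yellow at (466,280) in the scene crop), kicker is back at rest, the sled moved left along its track, and the glassware is standing in place. The tool is clear.

```bash
python3 - <<'E'
from rig import *
print(hand_in())
E
```

```text
the job is handed in; nothing more can be done
None
```

The shot is taken and the job is handed in at about 21 s of the 72 s allowed.

- **Cocking:** I pushed the red post round its arc between loosely open fingers. The sear snapped home at about 1.02 rad. The push force was about 7 N just before the catch and 6.2 N after. I stopped there, so the nose showed no sign of pressing on the rubber stop.
- **Held by the sear:** I backed off until the force was near zero. The kicker stayed put, and after I lifted clear the pictures showed it cocked with nothing touching it.
- **Trip:** I gripped the yellow post and drew it about 10 mm to the tester's front, at about 5.5 N. The kicker fired and the sled moved left.
- **Last checks:** the sear is back home and the kicker is at rest. The sled stands part-way along its track, and I did not touch it myself. The three bystander flasks looked unmoved. The tool is clear at a height of 0.19 m, and the wrist force reads about zero.
- **Not checked:** I judged the sled's travel by eye in the scene camera picture and did not measure it. In the last top camera picture the arm covered the sled.
- **Disagreements:** the tool's measured position was often 1 to 4 mm off what I commanded. During the cocking swing I also saw a vertical force of up to 5.5 N at the wrist, which mostly went away when I raised the tool 1 mm.

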